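# Tip one valve cartridge out of a tube

### The arm

A 6-joint arm with a two-finger parallel gripper is mounted at the origin on the work surface; the furniture and walls round the work are solid. World frame = base frame: x ahead of the robot, y to its left, z up, the work surface at z = 0. Lengths are in m, angles in degrees, forces in N, time in s.
With the tool pointing down it reaches from about 0.4 to 0.825 m from the base axis. Payload 7 kg.
Tool frame: the origin (TCP) lies on the centre line of the jaws, within the pads' length; the fingertips stand 11 mm ahead of it and the grasp point (between the pads) lies 8 mm behind it; z points along the fingers, y is the line along which they close (so a half turn about z gives the same grasp; the last joint's range is limited). The gripper opens to 88 mm and grips with 3 to 60 N. Pads are 19 mm wide; open, the fingers measure 130 mm over their backs; the gripper's body (78 mm by 193 mm) begins 47 mm behind the grasp point.
Start: joints at [-51.102, 20.546, 0.682, 0, -70.136, -16.507], TCP at [0.257, -0.624, 0.205] pointing down, gripper open.
Joint ranges: [-176.03, 176.03], [-82.01, 121.73], [-58.28, 71.71], [-173.87, 95.51], [-174.79, -0.11], [-173.66, 173.66]. Speed limits (degrees/s): [136.94, 136.94, 172.46, 180, 180, 180].

### API

Orientations are given as [roll, pitch, yaw] about the fixed x, y, z axes, in that order (R = Rz(yaw) Ry(pitch) Rx(roll)).
In Python, from plant import r, capture, camera_model, job gives the robot as it stands.
- The arm moves only by the tool drive_tool, never from a script. Its argument "increments" is a list that holds one entry, the list of rows, each a list of 5 numbers: the gripper's target within -1 to 1 (fully open at 1, half-way at 0, shut at -1), then the shift along the tool's x, y, z scaled (see below), then the turn about the tool's z scaled (see below). In form: [[[gripper, tx, ty, tz, roll], ...]]. A call has 1 to 5 rows; each row is the pose to reach, as a shift and turn from the pose commanded when the call began, along the tool's axes at that moment, turning the shorter way round; what a row does not reach only later rows make up. The controller multiplies each number of a shift by 120 mm and each number of a turn by 360 degrees. A row lasts 1/8 s, in which the tool goes at most 62.5 mm and 10.7 degrees, less where a joint would pass 70% of its speed; a pose out of reach is approached as far as the arm can. A call with a number of a shift or a turn outside -1 to 1 is refused whole. A call with a gripper value outside its range is refused whole. The fingers move at their own pace and stop on an object; "squeeze" is the grip in N (left out, the last holds). Time passes only in rows, so rows that repeat a pose let the fingers close. It gives the time, the measured TCP pose, the force, the opening and the grip force at its end, in the units of the state.
- r.get_state(): the state, without advancing time (a new reading comes with each control period).
- capture(name): name is "side" or "top"; returns the picture (400x640x3 uint8, red, green, blue); there is no depth.
- camera_model(name): a dict with "camera_matrix" (3x3 intrinsics, pixels), "rvec" (rotation vector, rad) and "tvec" (3), from world to camera coordinates, as OpenCV has them. Camera axes: x right, y down, z forward; pixel columns grow to the right and rows downward; lengths in m; the calibration is good to about 2 mm. A picture is of the moment at which its call begins. camera_model takes no time and is no camera call.
- job.close_job(): hands the job in; it is judged then, once.
The state is a dict: "time_s": time; "joints": joint angles; "qd": joint speeds; "joint_torque": joint torques, N m; "tcp_pos": TCP position; "eef_rot": TCP orientation; "contact_force": force on the tool from outside, world axes, zero at the start; "moment": the same for the moment, N m; "gripper_width": finger opening in m; "gripper_force": force on a finger pad.
Only numpy, scipy, OpenCV 4.12 (cv2) and the standard library are available. Lean on these libraries where they do the work, as an engineer would, in place of code of your own. Each camera call takes 0.05 s, during which the arm holds its last target. There are 200 camera calls.

### The job

Take the clear tube off its sloping rest and, with its mouth low over the grey tray (the mouth no more than about 5 cm above the tray's rim), tilt it slowly and stop in time, so that only the first of its three dark steel valve cartridges drops out, into the tray compartment that already holds a cartridge and not the one with the hex nut. Keep the other two cartridges in the tube and lay the tube back in its rest as it was, mouth end up. Leave the beaker, the bottle cap and the filter disc alone.

Things in the scene. Friction and masses are not known exactly. Their poses are not given: they have to be found in the camera images.
- tube_centre (a point): Loose clear tube, 24 mm outside, 19 mm bore, 92 mm long, 40 g, bottom 6 mm thick; its centre, on the axis half-way along. Its x axis runs along the tube to the open mouth, 46 mm away. It lies in the sloping rest, mouth 25 degrees up, pointing to the robot's right (-y) within 20 degrees, with three cartridges in single file inside, back at the bottom, about 12 mm of empty bore before the first.
- tube_mouth (a point): Centre of the tube's open mouth, in the plane of the rim. The cartridges start to slide, all together and slowly at first, when the mouth points some 24 to 34 degrees below level (friction varies). The first falls after about 25 mm of travel, the second would follow 24 mm later; tilting the mouth up stops them.
- cart_1_centre (a point): Dark steel check-valve cartridge: plain cylinder 16 mm across, 24 mm long, with a shallow groove, 32 g. This is the one nearest the tube's mouth. The origin is its centre; its x axis is the cylinder's axis.
- cart_2_centre (a point): Same cartridge, the second from the mouth, to stay in the tube. The origin is its centre; its x axis is the cylinder's axis.
- cart_3_centre (a point): Same cartridge, the third, at the tube's bottom, to stay in the tube. The origin is its centre; its x axis is the cylinder's axis.
- cart_ref_centre (a point): Same kind of cartridge, standing on end at the far side of one of the tray's two compartments (which one varies), 19 mm from the middle; its centre. It marks the compartment for the one tipped out.
- nut_centre (a point): Dark steel hex nut, 16 mm across the corners, 8 mm high, lying in the other compartment; its centre.
- tray_centre (a point): Fixed grey tray, 68 mm (its x) by 116 mm (its y), 22 mm high, walls 3 mm, open on top; a wall at its y = 0 makes two compartments, 62 (x) by 55 mm (y) inside, centred at y = +29 and -29 mm. The point is the centre of the inner floor, 3 mm above the bench; rim 19 mm above it, dividing wall 17 mm. z up, yaw within 18 degrees of the robot's axes.
- rest_centre (a point): Where the tube's centre lies in the fixed grey rest, 62 mm above the bench. x is level and points the way the mouth points, z up; the lying tube rises 25 degrees from that x. Foot 120 by 56 mm; two V yokes 8 mm wide, 30 mm either side along the slope, carry the tube, a plate stops its tail; the middle 50 mm of tube is free for fingers at both sides and 30 mm below.
- rest_mouth (a point): Where the centre of the tube's mouth is when the tube lies in the rest (46 mm from rest_centre, up the slope).
- beaker: Bystander: clear 50 ml beaker, 46 mm across, 58 mm high, origin at the centre of its underside.
- cap: Bystander: white screw cap, 30 mm across, 16 mm high, origin at the centre of its underside.
- filter: Bystander: small white filter disc, 25 mm across, 24 mm high, origin at the centre of its underside.
There are look-alikes about, which are no part of the job. There is more than one size of the part that bears tray_centre; the job needs the smaller.

How it is judged (in metres and radians):
On the way, in this order (a step that is already met when the one before it is completed fails the run):
1. the tube is lifted out of its rest with all three cartridges in it (distance between tube_centre and rest_centre above 0.05 m and x of cart_1_centre in the frame of tube_centre between -0.045 and 0.046 m and y of cart_1_centre in the frame of tube_centre between -0.012 and 0.012 m and z of cart_1_centre in the frame of tube_centre between -0.012 and 0.012 m and x of cart_2_centre in the frame of tube_centre between -0.045 and 0.046 m and y of cart_2_centre in the frame of tube_centre between -0.012 and 0.012 m and z of cart_2_centre in the frame of tube_centre between -0.012 and 0.012 m and x of cart_3_centre in the frame of tube_centre between -0.045 and 0.046 m and y of cart_3_centre in the frame of tube_centre between -0.012 and 0.012 m and z of cart_3_centre in the frame of tube_centre between -0.012 and 0.012 m), for 0.2 s.
2. only the first cartridge lies in the compartment that already holds a cartridge, and the other two are in the tube (((x of cart_1_centre in the frame of tray_centre between -0.032 and 0.032 m and y of cart_1_centre in the frame of tray_centre between 0.004 and 0.056 m and z of each of cart_1_centre, cart_ref_centre, nut_centre in the frame of tray_centre below 0.022 m and x of cart_ref_centre in the frame of tray_centre between -0.032 and 0.032 m and y of cart_ref_centre in the frame of tray_centre between 0.004 and 0.056 m and x of nut_centre in the frame of tray_centre between -0.032 and 0.032 m and y of nut_centre in the frame of tray_centre between -0.056 and -0.004 m) or (x of cart_1_centre in the frame of tray_centre between -0.032 and 0.032 m and y of cart_1_centre in the frame of tray_centre between -0.056 and -0.004 m and z of each of cart_1_centre, cart_ref_centre, nut_centre in the frame of tray_centre below 0.022 m and x of cart_ref_centre in the frame of tray_centre between -0.032 and 0.032 m and y of cart_ref_centre in the frame of tray_centre between -0.056 and -0.004 m and x of nut_centre in the frame of tray_centre between -0.032 and 0.032 m and y of nut_centre in the frame of tray_centre between 0.004 and 0.056 m)) and x of cart_2_centre in the frame of tube_centre between -0.045 and 0.046 m and y of cart_2_centre in the frame of tube_centre between -0.012 and 0.012 m and z of cart_2_centre in the frame of tube_centre between -0.012 and 0.012 m and x of cart_3_centre in the frame of tube_centre between -0.045 and 0.046 m and y of cart_3_centre in the frame of tube_centre between -0.012 and 0.012 m and z of cart_3_centre in the frame of tube_centre between -0.012 and 0.012 m), for 0.2 s.
At the end, for the whole second after the job is handed in: The first cartridge lies in the compartment with the other cartridge, the nut alone in the other; the other two are inside the tube, which lies in its rest mouth end up, centre within 12 mm and mouth within 15 mm of their places there (all of step 2 and distance between tube_centre and rest_centre below 0.012 m and distance between tube_mouth and rest_mouth below 0.015 m); the robot touches nothing.
It fails at once if the second or third cartridge leaves the tube (x of any of cart_2_centre, cart_3_centre in the frame of tube_centre above 0.056 m).
It fails at once if the first cartridge is let out of the tube more than about 5 cm above the tray's rim (x of cart_1_centre in the frame of tube_centre above 0.054 m and height (world z) of cart_1_centre above 0.085 m).
It fails at once if a bystander is pushed more than 30 mm (distance of any of beaker, cap, filter from where it was at the start of the episode above 0.03 m).
It also fails if it takes over 72 s, if anything falls off the work surface, if the arm or the gripper's body presses on something with over 40 N, if the wrist force passes 120 N, or if a joint passes its speed limit or range.

## Working session

There is one attempt and no reset: what is moved stays moved. The work goes in short steps, Python scripts to look and compute and a tool call to move; the robot and the scene stay as the last step left them, time stands still between calls to the robot, and variables do not carry over. Pictures are saved under pics/ and viewed, at most 10 in all, crops included, and the job is handed in when it is done.

Besides the shell and the picture viewer there is one more tool, called after ">>>" by a JSON object that holds its "op" and its "data", one argument or row to a line. drive_tool: Moves the arm, as the interface text tells. Its arguments: {"type":"object","properties":{"increments":{"type":"array"},"squeeze":{"type":"number"}},"required":["increments"]}

```bash
ls; mkdir -p pics
python3 - <<'E'
from plant import r,capture,camera_model,job
import cv2,numpy as np
s=r.get_state();print({k:np.round(v,3) for k,v in s.items()})
for n in("top","side"):
    im=capture(n);cv2.imwrite(f"pics/{n}0.png",im[:,:,::-1])
    m=camera_model(n);R=cv2.Rodrigues(np.array(m["rvec"]))[0];print(n,np.round(m["camera_matrix"],1).tolist(),-R.T@np.array(m["tvec"]).ravel(),R[2])
E
```

```text
pics
{'time_s': np.float64(0.0), 'joints': array([-5.1102e+01,  2.0593e+01,  6.3300e-01, -1.9000e-02, -7.0135e+01,
       -1.6508e+01]), 'qd': array([ 0.011,  0.144,  0.081,  0.05 ,  0.031, -0.065]), 'joint_torque': array([-4.0000e-03, -5.8272e+01,  2.9304e+01,  6.9970e+00,  7.0000e-03,
       -0.0000e+00]), 'tcp_pos': array([ 0.257, -0.624,  0.205]), 'eef_rot': array([ 1.79904e+02, -1.00000e-02, -1.57617e+02]), 'contact_force': array([-0.703,  0.087, -0.58 ]), 'moment': array([ 0.029, -0.   ,  0.027]), 'gripper_force': np.float64(0.0), 'gripper_width': np.float64(0.088)}
top [[362.2, 0.0, 316.7], [0.0, 362.2, 195.2], [0.0, 0.0, 1.0]] [ 0.28359725 -0.00296955  1.18892913] [ 0.12056071 -0.00383972 -0.99269853]
side [[367.0, 0.0, 322.2], [0.0, 367.0, 193.9], [0.0, 0.0, 1.0]] [0.52151736 0.55771073 0.94121427] [-0.09443744 -0.52557899 -0.84548702]
```

View pics/top0.png

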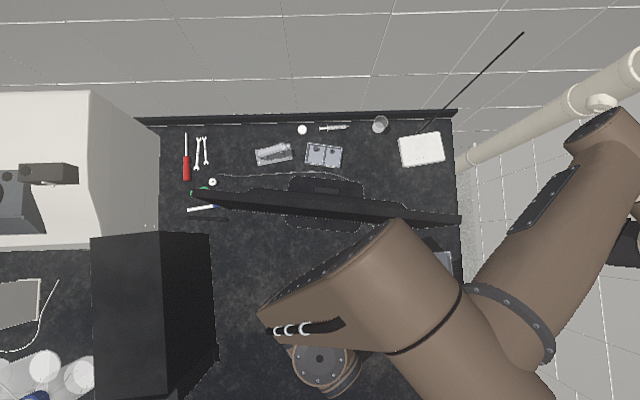

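View pics/side0.png

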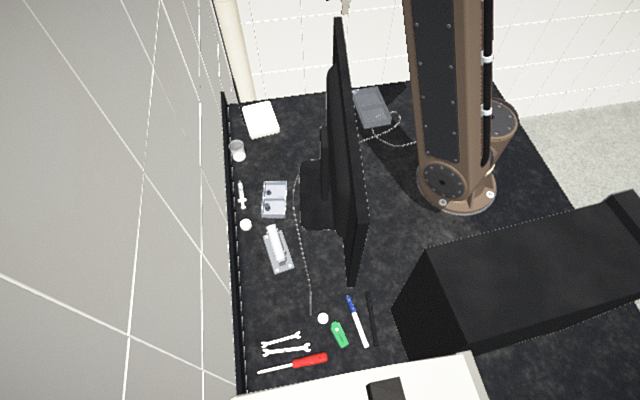

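Top view: rest with tube near (273,154), small grey tray (323,154), beaker (380,125), cap (302,130), white block (421,150); a grey box at (440,262) (side (372,107)). A monitor slab stands between the robot base and the work. Enlarge both.

Run:
```python
import cv2,numpy as np
t=cv2.imread("pics/top0.png")[110:200,235:400];s=cv2.imread("pics/side0.png")[125:285,225:325]
a=cv2.resize(t,None,fx=4.8,fy=4.8,interpolation=cv2.INTER_CUBIC)
cv2.imwrite("pics/c_top.png",a)
b=cv2.resize(cv2.rotate(s,cv2.ROTATE_90_CLOCKWISE),None,fx=5,fy=5,interpolation=cv2.INTER_CUBIC)
cv2.imwrite("pics/c_side.png",b);print(a.shape,b.shape)
```

```text
(432, 792, 3) (500, 800, 3)
```

View pics/c_top.png

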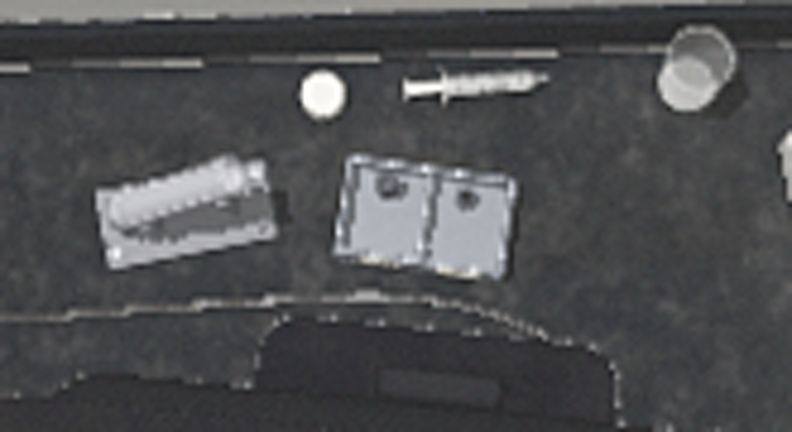

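View pics/c_side.png

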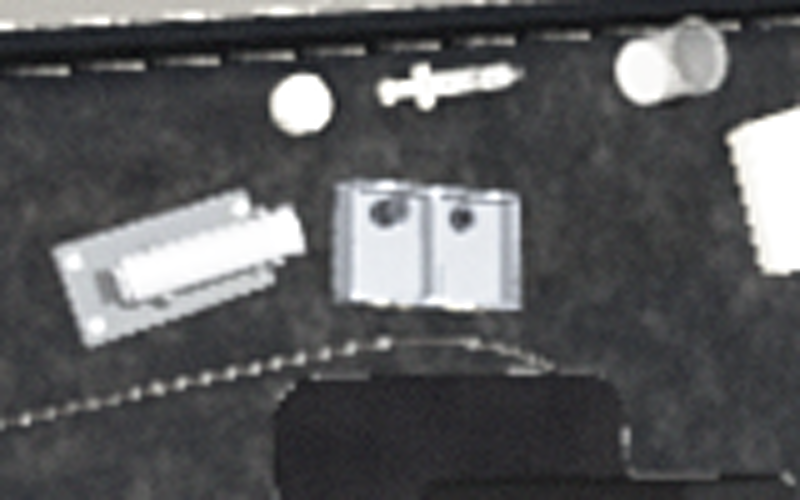

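Tray on show: cartridge (larger, dark, crop (390,187)) in the +y compartment, nut (466,198) in the −y one; the rest with the tube is just to its left, mouth to the right. The other grey box (440,262 in the top view) is behind the monitor. Measuring now.

```bash
cat > h.py <<'E'
import cv2,numpy as np
from plant import r,capture,camera_model,job
C={}
for n in("top","side"):
    m=camera_model(n);C[n]=(np.array(m["camera_matrix"]),cv2.Rodrigues(np.array(m["rvec"]))[0],np.array(m["tvec"]).ravel())
def ray(n,p):
    K,R,t=C[n];d=R.T@np.linalg.inv(K)@np.array([p[0],p[1],1.]);return -R.T@t,d/np.linalg.norm(d)
def at(n,p,z):
    o,d=ray(n,p);return o+d*(z-o[2])/d[2]
def tri(pt,ps):
    o1,d1=ray("top",pt);o2,d2=ray("side",ps)
    a=np.linalg.lstsq(np.c_[d1,-d2],o2-o1,rcond=None)[0];A=o1+a[0]*d1;B=o2+a[1]*d2
    return (A+B)/2,np.linalg.norm(A-B)
def proj(n,P):
    K,R,t=C[n];q=K@(R@np.array(P,float)+t);return q[:2]/q[2]
def tc(u,v): return (235+u/4.8-.4,110+v/4.8-.4)
def sc(u,v): return (225+v/5-.4,125+159-(u/5-.4))
E
python3 - <<'E'
from h import *
np.set_printoptions(precision=4,suppress=True)
T=[at("top",tc(*p),.022) for p in[(347,155),(517,178),(505,277),(335,255)]]
S=[at("side",sc(*p),.022) for p in[(335,182),(520,192),(520,308),(335,302)]]
for q in(T,S):
    q=np.array(q);print("tray",q,q.mean(0),[np.linalg.norm(q[i]-q[(i+1)%4]) for i in range(4)])
F=[at("top",tc(*p),.006) for p in[(97,188),(265,160),(276,240),(115,268)]]
G=[at("side",sc(*p),.006) for p in[(52,248),(245,190),(275,285),(90,347)]]
for q in(F,G):
    q=np.array(q);print("rest",q,q.mean(0),[np.linalg.norm(q[i]-q[(i+1)%4]) for i in range(4)])
for a,b in[((240,175),(287,228)),((120,215),(125,282))]: print("tube mouth,tail",tri(tc(*a),sc(*b)))
for a,b in[((192,193),(350,285)),((192,193),(367,215)),((462,222),(338,18)),((462,222),(332,25))]:print("monitor",tri(a,b))
print("ref",at("top",tc(390,187),.015),at("side",sc(390,210),.015))
print("nut",at("top",tc(466,198),.008),at("side",sc(461,217),.008))
print("cap",at("top",(302,130),.016),"beaker",at("top",tc(684,90),0),at("side",sc(642,75),0))
print("box", at("top",(440,262),0),at("side",(372,107),0), "edge",at("top",(300,118),0))
E
```

```text
tray [[ 0.6035  0.0201  0.022 ]
 [ 0.5842 -0.0963  0.022 ]
 [ 0.5152 -0.0856  0.022 ]
 [ 0.5337  0.03    0.022 ]] [ 0.5592 -0.033   0.022 ] [np.float64(0.11800350794567208), np.float64(0.06974296643427261), np.float64(0.11708073196550506), np.float64(0.07055803704373681)]
tray [[ 0.6047  0.0322  0.022 ]
 [ 0.5866 -0.0943  0.022 ]
 [ 0.5174 -0.0813  0.022 ]
 [ 0.5374  0.0448  0.022 ]] [ 0.5615 -0.0246  0.022 ] [np.float64(0.12775976638540937), np.float64(0.07043901380693336), np.float64(0.12765535227306543), np.float64(0.06840620643652766)]
rest [[0.5891 0.1949 0.006 ]
 [0.6059 0.0777 0.006 ]
 [0.5488 0.0711 0.006 ]
 [0.5321 0.1829 0.006 ]] [0.569  0.1317 0.006 ] [np.float64(0.11846177397909398), np.float64(0.057469831581449526), np.float64(0.11301698995224449), np.float64(0.058276909677912304)]
rest [[0.5878 0.2    0.006 ]
 [0.6071 0.0815 0.006 ]
 [0.5522 0.0726 0.006 ]
 [0.5332 0.1886 0.006 ]] [0.5701 0.1357 0.006 ] [np.float64(0.12003838384116884), np.float64(0.0556408075656602), np.float64(0.11754137748750491), np.float64(0.055767668268355976)]
tube mouth,tail (array([0.5797, 0.0905, 0.0652]), np.float64(0.000708890478594734))
tube mouth,tail (array([0.5632, 0.1746, 0.0343]), np.float64(0.0011710524143182703))
monitor (array([0.4209, 0.331 , 0.2106]), np.float64(0.007159715688384847))
monitor (array([0.3927, 0.2711, 0.3899]), np.float64(0.0008537521677337701))
monitor (array([ 0.3145, -0.3342,  0.3665]), np.float64(0.002415605604924425))
monitor (array([ 0.3213, -0.3484,  0.3368]), np.float64(0.014498908074728277))
ref [ 0.582  -0.0089  0.015 ] [ 0.5858 -0.0053  0.015 ]
nut [ 0.5745 -0.0615  0.008 ] [ 0.577  -0.0583  0.008 ]
cap [0.6463 0.0356 0.016 ] beaker [ 0.6501 -0.218   0.    ] [ 0.6536 -0.2198  0.    ]
box [ 0.1996 -0.4003  0.    ] [ 0.1752 -0.3547  0.    ] edge [0.6933 0.0419 0.    ]
```

>>> {"op": "drive_tool", "data": {
  "increments": [
    [[1,0,0,-1,-0.2133],[1,0,0,-1,-0.2133],[1,0,0,-1,-0.2133],[1,0,0,-1,-0.2133],[1,0,0,-1,-0.2133]]
  ]
}}

```text
time_s: 0.72
tcp_pos: [0.257, -0.6238, 0.325]
eef_rot: [180.0, 0.0, -103.5]
contact_force: [0.3, 0.4, -0.7]
gripper_width: 0.0873
gripper_force: 0.0
```

>>> {"op": "drive_tool", "data": {
  "increments": [
    [[1,-0.5,0,-1,-0.0635],[1,-1,0,-1,-0.0635],[1,-1,0,-1,-0.0635]]
  ]
}}

```text
time_s: 1.1
tcp_pos: [0.2861, -0.5063, 0.4468]
eef_rot: [-180.0, -0.0, -80.9]
contact_force: [1.1, 0.4, 0.5]
gripper_width: 0.0876
gripper_force: 0.0
```

Run:
```python
from h import *
s=r.get_state();print(s["tcp_pos"],s["eef_rot"],s["joints"],s["time_s"])
```

```text
[ 0.2860943  -0.5062885   0.44684971] [-1.79968616e+02 -3.39881806e-02 -8.08649571e+01] [-4.12740424e+01  8.41194609e+00  1.48609640e+01 -2.54015139e-03
 -9.64028250e+01  5.04088103e+01] 1.1
```

>>> {"op": "drive_tool", "data": {
  "increments": [
    [[1,-0.38,-0.29,-0.2],[1,-0.767,-0.583,-0.3]]
  ]
}}

```text
invalid input
```

Rows need 5 numbers.

>>> {"op": "drive_tool", "data": {
  "increments": [
    [[1,-0.38,-0.29,-0.2,0],[1,-0.767,-0.583,-0.3,0]]
  ]
}}

```text
time_s: 1.35
tcp_pos: [0.341, -0.4045, 0.4826]
eef_rot: [-179.9, -0.1, -81.1]
contact_force: [2.2, 0.4, -0.1]
gripper_width: 0.0877
gripper_force: 0.0
```

>>> {"op": "drive_tool", "data": {
  "increments": [
    [[1,-0.38,-0.29,0,0],[1,-0.767,-0.583,0,0]]
  ]
}}

```text
time_s: 1.6
tcp_pos: [0.3959, -0.3022, 0.4814]
eef_rot: [-180.0, 0.0, -81.0]
contact_force: [1.3, 0.2, 0.3]
gripper_width: 0.0878
gripper_force: 0.0
```

>>> {"op": "drive_tool", "data": {
  "increments": [
    [[1,-0.38,-0.29,0,0],[1,-0.767,-0.583,0,0]]
  ]
}}

```text
time_s: 1.85
tcp_pos: [0.4505, -0.2003, 0.4814]
eef_rot: [-180.0, 0.0, -81.0]
contact_force: [1.2, -0.8, -0.8]
gripper_width: 0.0877
gripper_force: 0.0
```

>>> {"op": "drive_tool", "data": {
  "increments": [
    [[1,-0.43,-0.24,0,0],[1,-0.86,-0.476,0,0]]
  ]
}}

```text
time_s: 2.1
tcp_pos: [0.4908, -0.0893, 0.4813]
eef_rot: [180.0, 0.0, -81.0]
contact_force: [0.9, 0.4, 1.4]
gripper_width: 0.0876
gripper_force: 0.0
```

>>> {"op": "drive_tool", "data": {
  "increments": [
    [[1,-0.43,-0.24,0.15,0],[1,-0.86,-0.476,0.4,0]]
  ]
}}

```text
time_s: 2.35
tcp_pos: [0.5303, 0.0187, 0.4351]
eef_rot: [-179.9, 0.0, -81.0]
contact_force: [2.2, 0.1, -0.6]
gripper_width: 0.0875
gripper_force: 0.0
```

>>> {"op": "drive_tool", "data": {
  "increments": [
    [[1,-0.43,-0.24,0.3,0],[1,-0.86,-0.476,0.8,0]]
  ]
}}

```text
time_s: 2.6
tcp_pos: [0.5639, 0.1107, 0.358]
eef_rot: [-179.9, 0.0, -81.0]
contact_force: [0.7, -0.2, 0.4]
gripper_width: 0.0875
gripper_force: 0.0
```

Run:
```python
from h import *
s=r.get_state();print(s["tcp_pos"],s["eef_rot"],s["joints"],s["time_s"])
a=capture("side");b=capture("top")
A=cv2.resize(a[100:300,215:415],None,fx=2,fy=2,interpolation=cv2.INTER_CUBIC);B=cv2.resize(b[60:260,170:370],None,fx=2,fy=2,interpolation=cv2.INTER_CUBIC)
cv2.imwrite("pics/p1.png",np.hstack([A,B])[:,:,::-1])
```

```text
[0.56388927 0.11072061 0.35799684] [-1.79932550e+02  2.22142529e-02 -8.09831426e+01] [ 3.06092986e+01  7.56125443e+00  2.85398039e+00  4.18091851e-03
 -8.52218343e+01 -2.15928000e+01] 2.6
```

View pics/p1.png

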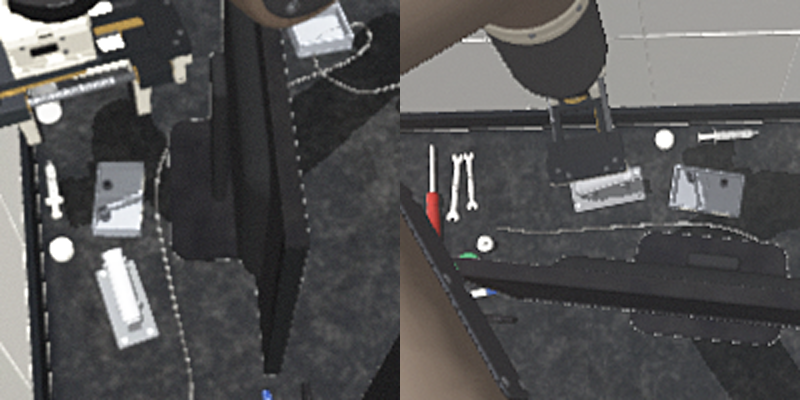

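>>> {"op": "drive_tool", "data": {
  "increments": [
    [[1,0,0,0,0]]
  ]
}}

```text
time_s: 2.82
tcp_pos: [0.5633, 0.1087, 0.3583]
eef_rot: [179.9, -0.1, -81.0]
contact_force: [0.2, 0.4, -0.3]
gripper_width: 0.0874
gripper_force: 0.0
```

>>> {"op": "drive_tool", "data": {
  "increments": [
    [[1,-0.19,-0.095,0.5,0],[1,-0.19,-0.095,1,0]]
  ]
}}

```text
time_s: 3.08
tcp_pos: [0.5726, 0.1333, 0.24]
eef_rot: [-179.7, 0.1, -81.0]
contact_force: [0.6, 1.2, -1.8]
gripper_width: 0.0876
gripper_force: 0.0
```

>>> {"op": "drive_tool", "data": {
  "increments": [
    [[1,0,0,0.5,0],[1,0,0,0.9,0],[1,0,0,0.9,0]]
  ]
}}

```text
time_s: 3.45
tcp_pos: [0.5696, 0.131, 0.1291]
eef_rot: [179.7, -0.1, -81.1]
contact_force: [0.4, -0.6, 0.2]
gripper_width: 0.0877
gripper_force: 0.0
```

Run:
```python
from h import *
s=r.get_state();print(s["tcp_pos"],s["time_s"],s["contact_force"],s["moment"])
a=capture("side");b=capture("top")
A=cv2.resize(a[170:290,225:345],None,fx=3.3,fy=3.3,interpolation=cv2.INTER_CUBIC);B=cv2.resize(b[90:210,230:350],None,fx=3.3,fy=3.3,interpolation=cv2.INTER_CUBIC)
cv2.imwrite("pics/p2.png",np.hstack([A,B])[:,:,::-1])
```

```text
[0.56959597 0.13104995 0.12908532] 3.45 [ 0.43850539 -0.60683173  0.19627207] [-0.034919    0.03705601 -0.05315487]
```

View pics/p2.png

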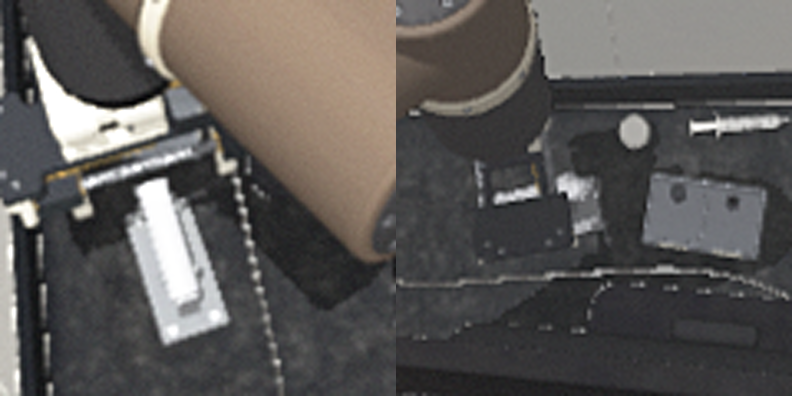

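Run:
```python
from h import *
d=np.array([.158*.906,-.987*.906,.4226]);c=np.array([.571,.133,.062])
for k in(.046,0,-.046):
    p=proj("side",c+k*d);q=proj("top",c+k*d);print(k,(p-[225,170])*3.3,(q-[235,110]+.4)*4.8)
```

```text
0.046 [149.01345508 179.8195915 ] [235.60596794 172.36273968]
0 [165.85829375 235.11154696] [176.36339015 191.21993361]
-0.046 [182.8636542  290.93040345] [118.97682228 209.48635076]
```

>>> {"op": "drive_tool", "data": {
  "increments": [
    [[1,-0.015,-0.014,0.3,0],[1,-0.015,-0.014,0.608,0],[0.2,-0.015,-0.014,0.608,0],[-0.3,-0.015,-0.014,0.608,0]]
  ],
  "squeeze": 8
}}

```text
time_s: 4.05
tcp_pos: [0.5745, 0.1357, 0.0609]
eef_rot: [-179.8, 0.1, -81.0]
contact_force: [-0.4, -0.3, -0.0]
gripper_width: 0.0729
gripper_force: 0.0
```

>>> {"op": "drive_tool", "data": {
  "increments": [
    [[-0.5,0,0,0,0],[-1,0,0,0,0],[-1,0,0,0,0],[-1,0,0,0,0]]
  ],
  "squeeze": 8
}}

```text
time_s: 4.55
tcp_pos: [0.5725, 0.1349, 0.0579]
eef_rot: [-180.0, 0.0, -81.0]
contact_force: [-0.8, 0.6, 0.0]
gripper_width: 0.0335
gripper_force: 0.0
```

>>> {"op": "drive_tool", "data": {
  "increments": [
    [[-1,0,0,0,0],[-1,0,0,0,0],[-1,0,0,0,0]]
  ],
  "squeeze": 8
}}

```text
time_s: 4.92
tcp_pos: [0.571, 0.1346, 0.0577]
eef_rot: [179.8, -0.0, -81.1]
contact_force: [-5.9, 1.9, 6.5]
gripper_width: 0.0088
gripper_force: 8.2
```

Run:
```python
from h import *
s=r.get_state();print(s["tcp_pos"],s["time_s"],s["contact_force"],s["moment"],s["gripper_width"])
a=capture("side");b=capture("top")
A=cv2.resize(a[190:280,240:330],None,fx=4.4,fy=4.4,interpolation=cv2.INTER_CUBIC);B=cv2.resize(b[110:200,230:320],None,fx=4.4,fy=4.4,interpolation=cv2.INTER_CUBIC)
cv2.imwrite("pics/p3.png",np.hstack([A,B])[:,:,::-1])
```

```text
[0.57095651 0.13461419 0.05766503] 4.925 [-5.85278479  1.86422601  6.52419673] [ 0.51229254  2.44164304 -0.03026338] 0.00875436431021432
```

View pics/p3.png

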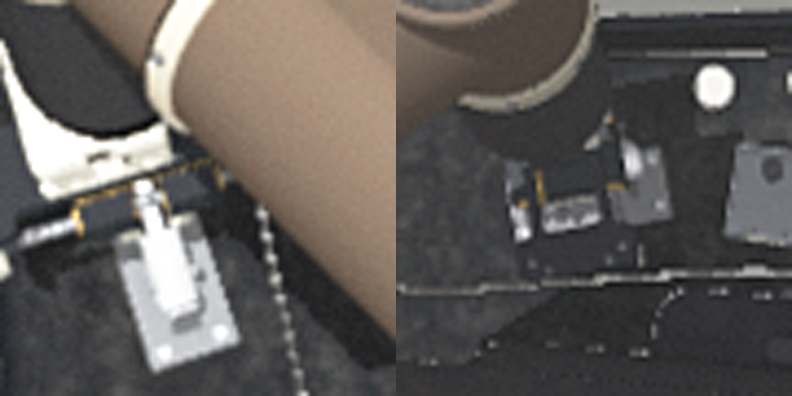

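The tube seems still in its place with the pads pinched together high on it (width 8.8 mm, upward force), so the grip was too high. Open, go lower, close again.

>>> {"op": "drive_tool", "data": {
  "increments": [
    [[0,0,0,0,0],[0,0,0,0,0],[0,0,0,0,0],[0,0,0,0,0]]
  ]
}}

```text
time_s: 5.52
tcp_pos: [0.5726, 0.1349, 0.0577]
eef_rot: [-180.0, -0.0, -81.0]
contact_force: [0.4, 0.7, 0.3]
gripper_width: 0.0418
gripper_force: 0.0
```

Run:
```python
from h import *
s=r.get_state();print(s["tcp_pos"],s["eef_rot"],s["contact_force"],s["gripper_width"])
p=s["tcp_pos"]
for nm,z in(("tip",-.011),("grasp",.008)):
    for k in(-.022,0,.022):
        P=p+np.array([-.987*k,-.158*k,z]);print(nm,k,(proj("side",P)-[240,190])*5)
a=capture("side")
A=cv2.resize(a[190:290,240:340],None,fx=5,fy=5,interpolation=cv2.INTER_CUBIC)
cv2.imwrite("pics/p4.png",A[:,:,::-1])
```

```text
[0.57257905 0.1349041  0.05771645] [-1.79994715e+02 -9.06949043e-04 -8.10380983e+01] [0.39775611 0.7116439  0.34232111] 0.04179515307007677
tip -0.022 [136.8283672  285.05934376]
tip 0 [176.96124531 272.18822149]
tip 0.022 [216.77574638 259.41920677]
grasp -0.022 [132.08877526 270.01833117]
grasp 0 [172.91408238 256.99219615]
grasp 0.022 [213.41010829 244.07112492]
```

View pics/p4.png

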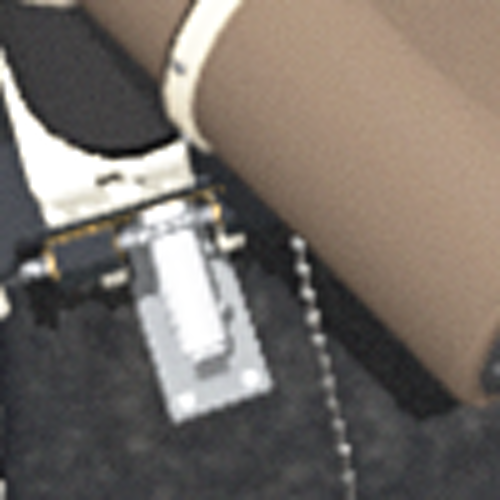

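>>> {"op": "drive_tool", "data": {
  "increments": [
    [[0,0,0,0.1,0],[-0.2,0,0,0.1,0],[-0.4,0,0,0.1,0],[-0.4,0,0,0.1,0],[-0.4,0,0,0.1,0]]
  ],
  "squeeze": 8
}}

```text
time_s: 6.2
tcp_pos: [0.5711, 0.1346, 0.0455]
eef_rot: [179.9, -0.0, -81.1]
contact_force: [-5.9, 0.7, 2.1]
gripper_width: 0.0265
gripper_force: 2.7
```

>>> {"op": "drive_tool", "data": {
  "increments": [
    [[-0.5,0,0,0,0],[-0.5,0,0,0,0],[-0.5,0,0,0,0]]
  ]
}}

```text
time_s: 6.58
tcp_pos: [0.5698, 0.1342, 0.0453]
eef_rot: [179.7, -0.0, -81.1]
contact_force: [-9.5, 0.7, 3.5]
gripper_width: 0.0233
gripper_force: 8.1
```

>>> {"op": "drive_tool", "data": {
  "increments": [
    [[-0.6,0,0,0,0],[-0.6,0,0,0,0],[-0.6,0,0,0,0]]
  ]
}}

```text
time_s: 6.95
tcp_pos: [0.5698, 0.1342, 0.0453]
eef_rot: [179.7, -0.0, -81.1]
contact_force: [-9.4, 1.2, 4.5]
gripper_width: 0.024
gripper_force: 8.1
```

>>> {"op": "drive_tool", "data": {
  "increments": [
    [[-0.7,0,0.02,0,0],[-0.7,0,0.04,0,0],[-0.7,0,0.04,0,0]]
  ]
}}

```text
time_s: 7.32
tcp_pos: [0.5686, 0.1346, 0.0463]
eef_rot: [-179.9, 0.0, -81.0]
contact_force: [1.5, 0.8, -0.5]
gripper_width: 0.0237
gripper_force: 8.0
```

>>> {"op": "drive_tool", "data": {
  "increments": [
    [[-1,0,0,-0.15,0],[-1,0,0,-0.35,0],[-1,0,0,-0.6,0],[-1,0,0,-0.6,0]]
  ],
  "squeeze": 8
}}

```text
time_s: 7.82
tcp_pos: [0.5693, 0.1348, 0.1203]
eef_rot: [-179.8, 0.1, -81.0]
contact_force: [0.3, 0.6, -1.7]
gripper_width: 0.0236
gripper_force: 8.0
```

Run:
```python
from h import *
s=r.get_state();print(s["tcp_pos"],s["eef_rot"],s["contact_force"],s["moment"],s["gripper_width"],s["time_s"])
a=capture("side");b=capture("top")
A=cv2.resize(a[185:285,235:335],None,fx=4,fy=4,interpolation=cv2.INTER_CUBIC);B=cv2.resize(b[90:190,230:330],None,fx=4,fy=4,interpolation=cv2.INTER_CUBIC)
cv2.imwrite("pics/p5.png",np.hstack([A,B])[:,:,::-1])
```

```text
[0.5692644  0.13479507 0.12026145] [-1.79752156e+02  7.29528954e-02 -8.10166758e+01] [ 0.34971435  0.59005515 -1.70953889] [0.05583017 0.08481963 0.00035783] 0.023554476418686365 7.825
```

View pics/p5.png

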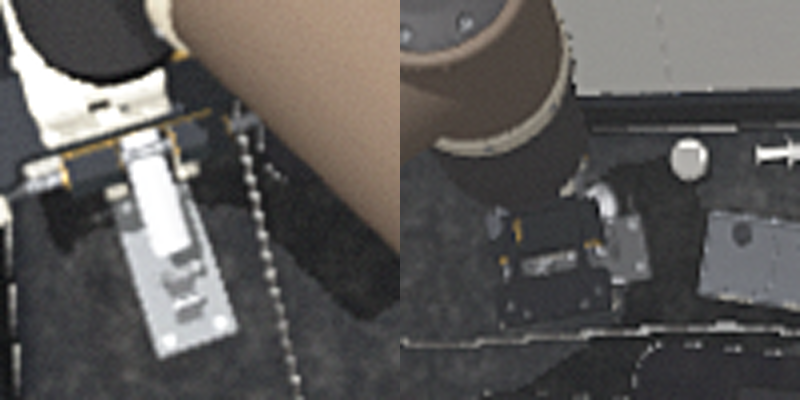

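>>> {"op": "drive_tool", "data": {
  "increments": [
    [[-1,0.15,0,0,0],[-1,0.35,0,0,0],[-1,0.5,0,0.15,0],[-1,0.508,0,0.29,0],[-1,0.508,0,0.29,0]]
  ],
  "squeeze": 8
}}

```text
time_s: 8.55
tcp_pos: [0.576, 0.073, 0.0809]
eef_rot: [179.8, -0.1, -81.1]
contact_force: [-0.2, -0.1, -1.4]
gripper_width: 0.0234
gripper_force: 8.0
```

>>> {"op": "drive_tool", "data": {
  "increments": [
    [[-1,0,0,0.03,0],[-1,0,0,0.06,0],[-1,0,0,0.09,0],[-1,0,0,0.12,0],[-1,0,0,0.12,0]]
  ],
  "squeeze": 8
}}

```text
time_s: 9.18
tcp_pos: [0.5777, 0.0742, 0.0687]
eef_rot: [-179.9, 0.0, -81.0]
contact_force: [0.6, 0.1, 0.3]
gripper_width: 0.0233
gripper_force: 8.0
```

>>> {"op": "drive_tool", "data": {
  "increments": [
    [[-1,0,0,0.02,0],[-1,0,0,0.04,0],[-1,0,0,0.06,0],[-1,0,0,0.08,0],[-1,0,0,0.08,0]]
  ],
  "squeeze": 8
}}

```text
time_s: 9.8
tcp_pos: [0.5775, 0.0739, 0.059]
eef_rot: [-180.0, -0.0, -81.0]
contact_force: [4.3, -1.1, 0.7]
gripper_width: 0.0238
gripper_force: 8.0
```

```bash
cat >> h.py <<'E'
def asc(n,x0,x1,y0,y1):
    g=cv2.cvtColor(capture(n),cv2.COLOR_RGB2GRAY)[y0:y1,x0:x1]
    print(n,"cols",x0,"rows",y0)
    for k,row in enumerate(g): print(y0+k,"".join("0123456789ABCDEF"[v//16] for v in row))
def tube(tcp,tilt,off=.0157,d=(.157,-.9876)):
    c=np.array(tcp)+[0,0,off];a=np.radians(tilt);u=np.array([d[0]*np.cos(a),d[1]*np.cos(a),np.sin(a)])
    for k in(.046,-.046): print(tilt,k,"side",proj("side",c+k*u).round(1),"top",proj("top",c+k*u).round(1),(c+k*u).round(3))
E
python3 - <<'E'
from h import *
s=r.get_state();print(s["tcp_pos"],s["contact_force"],s["moment"])
for t in(25,10,0,-10,-20): tube(s["tcp_pos"],t)
asc("side",245,300,180,245)
asc("top",270,330,125,180)
E
```

```text
[0.57751579 0.0739052  0.05895733] [ 4.32140681 -1.09027413  0.72728367] [-0.5679425  -1.45266092 -0.10596966]
25 0.046 side [264.8 203.5] top [302.4 141.9] [0.584 0.033 0.094]
25 -0.046 side [274.8 236.3] top [277.2 149.8] [0.571 0.115 0.055]
10 0.046 side [265.  204.5] top [303.6 142.7] [0.585 0.029 0.083]
10 -0.046 side [274.7 235.5] top [275.7 149.1] [0.57  0.119 0.067]
0 0.046 side [265.4 205.8] top [303.9 143.3] [0.585 0.028 0.075]
0 -0.046 side [274.4 234.4] top [275.2 148.6] [0.57  0.119 0.075]
-10 0.046 side [265.8 207.5] top [303.8 144. ] [0.585 0.029 0.067]
-10 -0.046 side [274.  232.9] top [275.1 147.9] [0.57  0.119 0.083]
-20 0.046 side [266.4 209.5] top [303.3 144.8] [0.584 0.031 0.059]
-20 -0.046 side [273.4 230.8] top [275.5 147.1] [0.571 0.117 0.09 ]
side cols 245 rows 180
180 444443344334ADEDA66777778888888888889999999999999999999
181 3334344443348DDDA66777777888888888889899999999999999999
182 3444444444335BDDA66677777788888888888999999999999999999
183 44334443444348CDB55667777778888888888899999999999999999
184 33343444444446ADC75666777777788888888899999999999999999
[... 6497 characters left out ...]
33333454333332223233333222323222222323233322222232
170 344443333443333332222222223323332222322666663122222222222222
171 434333332343222222216755564444445555566AAAAA7654555445553222
172 33333557556444445556AB88886655557777799998999977778658796545
173 5554589A8887666687799941122222222222222221122222222222198767
174 666677841221222222111222222222222223222222222233233232222222
175 222222222222222222222222532222244463232222222233333332233222
176 222222332233323222333363853333355585232223436323333322233223
177 222222332333323332233484223333332222333325558423333443632244
178 223223332332333233224532333333333333333333222223222555842334
179 222222332232223233325333333333333333333223333333323222223323
```

>>> {"op": "drive_tool", "data": {
  "increments": [
    [[-1,0,-0.015,0.02,0],[-1,0,-0.015,0.04,0],[-1,0,-0.015,0.06,0],[-1,0,-0.015,0.075,0],[-1,0,-0.015,0.075,0]]
  ],
  "squeeze": 8
}}

```text
time_s: 10.52
tcp_pos: [0.5788, 0.0741, 0.0497]
eef_rot: [180.0, -0.0, -81.0]
contact_force: [2.9, -3.9, 0.0]
gripper_width: 0.024
gripper_force: 8.0
```

Run:
```python
from h import *
s=r.get_state();print(s["tcp_pos"],s["contact_force"],s["moment"])
cv2.imwrite("pics/s_a.png",capture("side")[:,:,::-1])
for t in(25,0,-15,-30): tube(s["tcp_pos"],t)
asc("side",258,282,198,242)
asc("top",290,312,130,155)
```

```text
[0.57876495 0.07406287 0.04972404] [ 2.88566814 -3.89832019  0.03286402] [-0.98686441 -0.83511656  0.01458098]
25 0.046 side [264.8 205.3] top [302.4 142.3] [0.585 0.033 0.085]
25 -0.046 side [274.7 237.9] top [277.5 150.1] [0.572 0.115 0.046]
0 0.046 side [265.4 207.6] top [304.  143.7] [0.586 0.029 0.065]
0 -0.046 side [274.3 236.1] top [275.5 148.9] [0.572 0.119 0.065]
-15 0.046 side [266.1 210.2] top [303.6 144.8] [0.586 0.03  0.054]
-15 -0.046 side [273.6 233.6] top [275.5 147.9] [0.572 0.118 0.077]
-30 0.046 side [267.  213.5] top [302.4 145.9] [0.585 0.035 0.042]
-30 -0.046 side [272.7 230.2] top [276.6 146.7] [0.573 0.113 0.088]
side cols 258 rows 198
198 111000124677556667777778
199 1212579CDCCB755666777777
200 9BBEFFFFFEDDA65666777777
201 FFFFFFFFFEDDCA5566677777
202 FFFFFFFFEECDDC7556666777
203 BDFFFEEEDDCDDDA455667677
204 38DDCBCCCDDDEEC545666677
205 9DDC98CDDEDEEDC645566677
206 FFFFFCDEDEEFEA9423566667
207 FFFFFFFFFEDDA54223455666
208 FFFFFFFDCA86323555545566
209 FFFFEDA75334556744335566
210 FDBA7533479BB84522323556
211 8643359DEFFFEA5742222456
212 33569DFFFFFFFA79632223
[... 840 characters left out ...]
CCC
top cols 290 rows 130
130 5333333333329BBB732333
131 333333333333BBBB732333
132 333333333326BBBA523333
133 333333333329AB97423333
134 3333333333288852233323
135 3333333333334222323333
136 3333333333332233333333
137 3333333333233333333333
138 3333333353333333323333
139 3333334564333333333333
140 3333336665433323333333
141 3333334454326842333333
142 3333333343328C73335554
143 3333333333326C94357877
144 3333333333336CA4266666
145 3333343333334CB5267777
146 3333364333332BA5277777
147 33333343333328A4267777
148 3333335433333684367777
149 3333334333333442467777
150 3333334333333332567777
151 3333334433455332777777
152 3333334334676422877777
153 3332233334654332677777
154 3355453333553223677777
```

Run:
```python
from h import *
d=np.array([.157,-.9876,0]);z=np.array([0,0,1.])
for tcp in((.5775,.0739,.059),(.5788,.0741,.0497)):
  for t in(15,0,-10,-15,-20,-25):
    a=np.radians(t);u=d*np.cos(a)+z*np.sin(a);n=-d*np.sin(a)+z*np.cos(a);c=np.array(tcp)+[0,0,.0157]
    print(t,"tail top/bot",proj("side",c-.046*u+.012*n).round(1),proj("side",c-.046*u-.012*n).round(1),"mouth top/bot TOPcam",proj("top",c+.046*u+.012*n).round(1),proj("top",c+.046*u-.012*n).round(1))
```

```text
15 tail top/bot [274.6 235. ] [274.9 236.8] mouth top/bot TOPcam [302.2 141.6] [304.4 143.2]
0 tail top/bot [273.9 232.4] [274.9 236.4] mouth top/bot TOPcam [303.8 142.3] [304.1 144.3]
-10 tail top/bot [273.2 230.1] [274.7 235.5] mouth top/bot TOPcam [304.3 142.9] [303.3 145.1]
-15 tail top/bot [272.9 228.8] [274.5 234.9] mouth top/bot TOPcam [304.4 143.3] [302.8 145.5]
-20 tail top/bot [272.5 227.5] [274.3 234.1] mouth top/bot TOPcam [304.4 143.6] [302.1 145.9]
-25 tail top/bot [272.1 226.1] [274.1 233.2] mouth top/bot TOPcam [304.3 144. ] [301.4 146.3]
15 tail top/bot [274.5 236.7] [274.8 238.5] mouth top/bot TOPcam [302.2 142. ] [304.4 143.6]
0 tail top/bot [273.8 234.1] [274.8 238.1] mouth top/bot TOPcam [303.8 142.7] [304.1 144.7]
-10 tail top/bot [273.2 231.9] [274.6 237.2] mouth top/bot TOPcam [304.4 143.3] [303.3 145.4]
-15 tail top/bot [272.8 230.6] [274.5 236.6] mouth top/bot TOPcam [304.5 143.6] [302.8 145.8]
-20 tail top/bot [272.4 229.3] [274.3 235.8] mouth top/bot TOPcam [304.4 144. ] [302.2 146.2]
-25 tail top/bot [272.  227.9] [274. 235.] mouth top/bot TOPcam [304.3 144.3] [301.5 146.6]
```

>>> {"op": "drive_tool", "data": {
  "increments": [
    [[-1,0,0,-0.04,0],[-1,0,0,-0.08,0],[-1,0.02,0.02,-0.12,0],[-1,0.05,0.06,-0.14,0],[-1,0.08,0.11,-0.14,0]]
  ],
  "squeeze": 30
}}

```text
time_s: 11.3
tcp_pos: [0.567, 0.0623, 0.067]
eef_rot: [-180.0, 0.0, -81.0]
contact_force: [0.3, -0.1, -0.9]
gripper_width: 0.0231
gripper_force: 30.0
```

>>> {"op": "drive_tool", "data": {
  "increments": [
    [[-1,0.03,0.05,0,0],[-1,0.06,0.1,0,0],[-1,0.1,0.15,0,0],[-1,0.14,0.2,0,0],[-1,0.155,0.205,0,0]]
  ]
}}

```text
time_s: 11.92
tcp_pos: [0.5456, 0.04, 0.0668]
eef_rot: [180.0, 0.0, -81.0]
contact_force: [-0.1, 0.3, -1.7]
gripper_width: 0.0232
gripper_force: 30.0
```

Run:
```python
from h import *
s=r.get_state();print(s["tcp_pos"],s["eef_rot"],s["contact_force"],s["moment"],s["gripper_width"],s["time_s"])
tcp=s["tcp_pos"];d=np.array([.157,-.9876,0]);z=np.array([0,0,1.])
for t in(0,-10,-15,-20,-25):
    a=np.radians(t);u=d*np.cos(a)+z*np.sin(a);n=-d*np.sin(a)+z*np.cos(a);c=np.array(tcp)+[0,0,.0157]
    print(t,"tail top/bot",proj("side",c-.046*u+.012*n).round(1),proj("side",c-.046*u-.012*n).round(1),"mouth top/bot TOP",proj("top",c+.046*u+.012*n).round(1),proj("top",c+.046*u-.012*n).round(1),"SIDE",proj("side",c+.046*u-.012*n).round(1))
asc("side",260,300,188,230)
asc("top",295,330,135,170)
```

```text
[0.54560894 0.04000789 0.06682836] [ 1.79992020e+02  9.78416400e-04 -8.10499301e+01] [-0.08239219  0.28334325 -1.74931796] [ 0.03523188  0.12853763 -0.04592091] 0.023159807539620787 11.925
0 tail top/bot [284.2 217.6] [285.  221.9] mouth top/bot TOP [314.9 151.4] [315.  153.2] SIDE [275.7 194.5]
-10 tail top/bot [283.6 215.3] [284.9 220.9] mouth top/bot TOP [315.4 152. ] [314.1 154. ] SIDE [276.3 196.8]
-15 tail top/bot [283.3 214. ] [284.7 220.2] mouth top/bot TOP [315.4 152.3] [313.5 154.4] SIDE [276.6 198. ]
-20 tail top/bot [282.9 212.6] [284.6 219.4] mouth top/bot TOP [315.4 152.6] [312.9 154.7] SIDE [276.9 199.3]
-25 tail top/bot [282.5 211.2] [284.4 218.5] mouth top/bot TOP [315.2 152.9] [312.1 155.1] SIDE [277.3 200.6]
side cols 260 rows 188
188 FFEB9789BCDFFFBCEEFFEDDB7322223334345566
189 EDC9BBCDFFFFFFEDDEFFFA864222355654334566
190 CCCCDDDEFFFFFFFFFDDCA5222355555443224555
191 CDDDDEDEFFFFFFDCA86433456554433332224655
192 DEDDEDEFFFFDCA65334556795433222232234755
193 EFFFFFFDDB86433568BB96686222222332323664
194 FFFEDCA7633358CEFFFFC6367522222223323343
195 DBA876334568AEFFFFFFD
[... 2271 characters left out ...]
33328B87777777677776
153 33333333333333333327C87777777677777
154 33333333333343333334B87777777777777
155 33333333333353333332B87777777777777
156 53333333333354333332A87777776777777
157 54333333333335433333677777776777777
158 74333333333336433333477777776777777
159 64333333333334333333477777776777777
160 54333333333335433343377777777777777
161 43333333333335433565377777787777777
162 33333333333223234667677777677777777
163 33333323344434433658777677777777777
164 33344444455655433557888787777777777
165 33355666432233233454658655566778887
166 34443233333344333354222333454569898
167 34554345544444333344323332222223566
168 33555544444433333333333333222222222
169 33444443333333333333333333322222222
```

>>> {"op": "drive_tool", "data": {
  "increments": [
    [[-1,0.02,0,0.05,0],[-1,0.04,0,0.11,0],[-1,0.06,0,0.17,0],[-1,0.075,0,0.215,0],[-1,0.08,0,0.223,0]]
  ]
}}

```text
time_s: 12.65
tcp_pos: [0.5472, 0.0307, 0.0394]
eef_rot: [179.9, -0.0, -81.0]
contact_force: [-0.0, 0.1, -1.7]
gripper_width: 0.0227
gripper_force: 30.0
```

>>> {"op": "drive_tool", "data": {
  "increments": [
    [[-1,0,0,0,0],[-1,-0.15,0,0,0],[-1,-0.15,0,0,0]]
  ]
}}

```text
time_s: 13.02
tcp_pos: [0.5449, 0.0501, 0.0404]
eef_rot: [-180.0, 0.0, -81.0]
contact_force: [0.3, 0.7, -1.0]
gripper_width: 0.0232
gripper_force: 30.0
```

Run:
```python
from h import *
s=r.get_state();print(s["tcp_pos"],s["eef_rot"],s["contact_force"],s["moment"],s["gripper_width"],s["time_s"])
asc("top",305,340,140,170)
```

```text
[0.5449053  0.05013373 0.04039287] [-1.79950864e+02  1.56968012e-02 -8.09631801e+01] [ 0.3295163   0.71478831 -0.96881488] [-0.0455887   0.09393917 -0.01877898] 0.023247484004547812 13.025
top cols 305 rows 140
140 98533333333333333333444434444444334
141 85333333333333333444444444444444334
142 53333334333333333444445544433444343
143 33333345555554334444444444434444443
144 333333467778776678A8754443334454434
145 3333326766566668AADB96555B865444434
146 3333337764446666666656777EB96778577
147 3333347754444777777766666556689A79A
148 33333677545447777777777776677866655
149 33324777544447777767777775559B87776
150 33336777643457777776777774223677777
151 33358777765677777776777774324777777
152 334799A7777777777776777775445777777
153 345778D9777777777776777776556777777
154 343321DB777777777777777777677777777
155 333332CB777777777777777777777777777
156 333332AC877777777777777777777777777
157 3333327B877777777767777777777777777
158 3333336A877777777767777777777777776
159 43333348777777777777777777777777777
160 43333327777777777777777777777777777
161 53333335777777777877777777777777777
162 43333324777777776777777777777777778
163 33345436887776777777777777777777778
164 43357756988887877777777777777777776
165 23335544357586555667798877778777766
166 33336533222223334555698988889866776
167 33336532223233332222334678999865675
168 33335532233333332222222221133554454
169 33334532223333333222222222222333223
```

>>> {"op": "drive_tool", "data": {
  "increments": [
    [[-1,-0.02,0,0,0],[-1,-0.05,0,0,0],[-1,-0.07,0,0,0],[-1,-0.08,0,0,0]]
  ]
}}

```text
time_s: 13.58
tcp_pos: [0.5432, 0.0584, 0.04]
eef_rot: [180.0, 0.0, -81.0]
contact_force: [-0.4, 0.3, -0.6]
gripper_width: 0.0227
gripper_force: 30.0
```

>>> {"op": "drive_tool", "data": {
  "increments": [
    [[-1,0.03,0,0,0],[-1,0.11,0,0,0],[-1,0.235,0,0,0],[-1,0.11,0,0,0],[-1,0.06,0,0,0]]
  ]
}}

```text
time_s: 14.2
tcp_pos: [0.5445, 0.0512, 0.0401]
eef_rot: [-180.0, 0.0, -81.1]
contact_force: [-0.5, 0.4, -0.7]
gripper_width: 0.0231
gripper_force: 30.0
```

```bash
cat > l.py <<'E'
from h import *
for i in range(2):
    s=r.get_state();print(s["tcp_pos"],s["contact_force"].round(2),s["moment"].round(3),s["time_s"])
    if i==0: asc("top",302,336,142,168)
E
python3 l.py
```

```text
[0.54445433 0.05121925 0.04008883] [-0.55  0.41 -0.68] [ 0.015  0.085 -0.072] 14.2
top cols 302 rows 142
142 9975333334433333333444444444444444
143 8753333335655555443444444444443345
144 533333332567778777678A875444333345
145 3333333337766566668AADB97555B86544
146 3333333347754445666655656676EB9677
147 333333336775444477777776666666668A
148 3333333477754444777777777777687786
149 33333336777544447777767777775559B8
150 3333324777764345777776677777422366
151 3333336777776567777777677777432477
152 3333358998777777777777677777544577
153 33334499BB877777777777677777645677
154 333333227D977777777777777777777777
155 333333327DA76777777777777777777777
156 333333334DA53567777776777777777777
157 344333332C954457777776777777777777
158 3353333329754457777776777777777777
159 3343333336544467777777777777777777
160 3343333334444467777777777777777777
161 3353333333554677777787777777777777
162 3344333332777777777677777777777777
163 3334335543788777677777777777777777
164 3334336664698888787777777777777777
165 3433335544435768655566778887777877
166 55333345432222223333445698A8888987
167 6432333643223223333222233567899976
[0.544424   0.05185634 0.04012758] [-1.38  0.78 -1.3 ] [0.065 0.146 0.032] 14.25
```

Run:
```python
from h import *
s=r.get_state();c=s["tcp_pos"]+[0,0,.0157]
a=np.radians(-17);u=np.array([.157*np.cos(a),-.9876*np.cos(a),np.sin(a)])
for k in(.046,.052,.058): print(k,proj("top",c+k*u).round(1),proj("side",c+k*u).round(1),(c+k*u).round(3))
for p in((314,158.5),(312,158),(316.5,158)): print(at("top",p,.011).round(4))
F=[]
for i in range(12):
    capture("top");s=r.get_state();F.append(np.r_[s["contact_force"],s["moment"]])
F=np.array(F);print(F.mean(0).round(3),F.std(0).round(3))
asc("side",262,292,180,215)
```

```text
0.046 [310.7 155.9] [277.9 203.7] [0.551 0.008 0.042]
0.052 [312.5 155.7] [277.4 202.4] [0.552 0.003 0.041]
0.058 [314.2 155.5] [276.9 201.1] [ 0.553 -0.003  0.039]
[ 0.5494 -0.0019  0.011 ]
[0.5513 0.0047 0.011 ]
[ 0.5509 -0.0102  0.011 ]
[ 0.042  0.027 -0.823  0.003  0.118  0.018] [0.595 0.345 0.437 0.025 0.027 0.026]
side cols 262 rows 180
180 344344434444333326BCB555666677
181 4343444343443333248BB745666677
182 334434444444343322468865566666
183 344333444334433323334655556667
184 433433444444443333233333455666
185 344444444343444333333222345666
186 233434444444444433332211365556
187 222344444444434432221122354556
188 B5112233334333322111139A333455
189 FD85101121212111000249DC422345
190 FFFFA631010000124668CDEC422234
191 FFFFFFF9663467ACFFFDDDDB422233
192 FFFFFFFFFFFFFFFFFFFEDDDB422222
193 FFFFFFFFFFFFFFFFFFFEDDDB322322
194 FFFFFFFFFFFFFFFFEEEDDCDB422222
195 FFFFFFFFDB99DEEEDDCDCDDC622222
196 FFFFFFFC6435BCBACCDDDEED932223
197 FFFFFFC958DFFE89DEEDDDDDB32222
198 FFFDBB9CCFFFFFDCEFFFFEAA722233
199 EEDCBCCDFFFFFFEDEFFEDA54223555
200 DCDCDDDEFFFFFFFECBA86333455544
201 CCDDEEFFFFFFFDBA65344468534432
202 DDDDDEFFFEDBA643458B9558632232
203 FFFFFECDA6533358BDFFD636952232
204 FFEDCA7533457BEFFFFFEA57952223
205 CA86433579878DFFFFEECCCBA83233
206 4334567678765CFEEDCEDDDA983222
207 45798775554459CCDDCCCA958A5222
208 767866544544569ACCABBC726A6222
209 975554444454547ACCEEEFB2498345
210 AA5444555554458DFFFFFFD549C9BA
211 BC5454555454336DFFFFFFE64BFDDC
212 DB8455544433335CFFFFFFFA4BFFDC
213 CCD544333333334BFFFFFFFC5AFFB9
214 9BC5333332346659FFFFFFFE76B954
```

>>> {"op": "drive_tool", "data": {
  "increments": [
    [[-1,0,0,-0.04,0],[-1,-0.02,0,-0.1,0],[-1,-0.06,0,-0.16,0],[-1,-0.1,0,-0.22,0],[-1,-0.12,0,-0.25,0]]
  ]
}}

```text
time_s: 15.52
tcp_pos: [0.5423, 0.066, 0.0708]
eef_rot: [-179.9, 0.0, -81.0]
contact_force: [-0.1, 0.7, -0.5]
gripper_width: 0.0231
gripper_force: 30.0
```

```bash
python3 l.py
python3 - <<'E'
from h import *
a=capture("side");b=capture("top")
A=cv2.resize(a[165:265,240:340],None,fx=4,fy=4,interpolation=cv2.INTER_CUBIC);B=cv2.resize(b[110:190,270:350],None,fx=5,fy=5,interpolation=cv2.INTER_CUBIC)
cv2.imwrite("pics/p6.png",np.hstack([A,B])[:,:,::-1])
E
```

```text
[0.54234995 0.06595335 0.07081316] [-0.1   0.73 -0.52] [0.023 0.164 0.008] 15.525
top cols 302 rows 142
142 3333345554433322323344444444444444
143 3333357876555554754444444444444444
144 3333266666677787A8778B976544333445
145 33332677777665556679AEC98677B86544
146 333337777775444566887765669AEB9677
147 343336777775444577ACA9766665766689
148 3432367777754444776A76777776998888
149 34324677777544447776767777776879BB
150 346776777776434577777667777763238A
151 467BB76777776567777777677776422366
152 552AD96777777777777777677776543577
153 3328DA7777777777777777677777655677
154 3327CB7777777777777777777777767777
155 3327CB7777766777777777777777777777
156 3334CA7777644577777777777777777767
157 3332AA7776444477777776777777777777
158 3332787776444467777776777777777777
159 3333477776444467777777777777777777
160 3333477776433467777777777777777777
161 3333377777644677777687777777777777
162 4555377776777777777677777777777777
163 4876456788888777677777777777777777
164 4653335589998878787777777777777777
165 3553222223435768655566778887767877
166 3553223232222212233455568898888986
167 3454333333222223333222223567899976
[0.54249153 0.06608916 0.07104178] [ 0.79  0.43 -2.12] [ 0.057  0.096 -0.003] 15.575
```

View pics/p6.png

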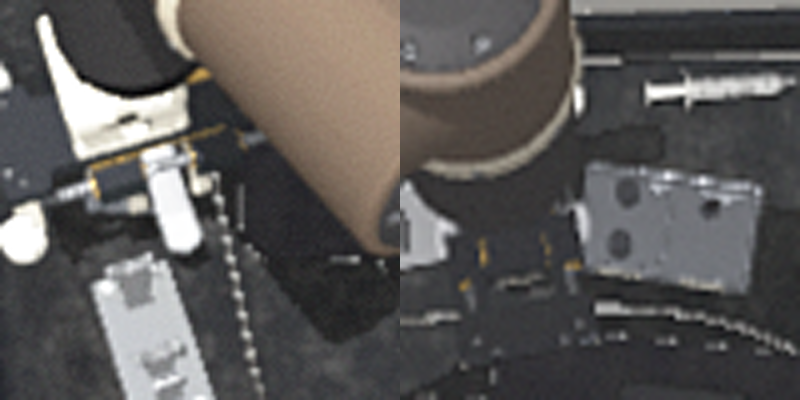

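Picture: one cartridge now stands in the +y compartment (crop (620,243)) beside the reference (627,190); the nut (710,208) is alone; nothing sticks out of the tube. Carry it back gently.

>>> {"op": "drive_tool", "data": {
  "increments": [
    [[-1,-0.01,-0.03,-0.06,0],[-1,-0.03,-0.08,-0.13,0],[-1,-0.06,-0.14,-0.2,0],[-1,-0.1,-0.21,-0.23,0],[-1,-0.15,-0.28,-0.23,0]]
  ]
}}

```text
time_s: 16.3
tcp_pos: [0.5733, 0.089, 0.0979]
eef_rot: [-180.0, 0.0, -81.0]
contact_force: [-0.3, 0.9, -1.6]
gripper_width: 0.0231
gripper_force: 30.0
```

>>> {"op": "drive_tool", "data": {
  "increments": [
    [[-1,-0.06,-0.02,0,0],[-1,-0.13,-0.027,0,0],[-1,-0.2,-0.027,0,0],[-1,-0.28,-0.027,0,0],[-1,-0.34,-0.027,0,0]]
  ]
}}

```text
time_s: 16.92
tcp_pos: [0.5691, 0.1299, 0.0977]
eef_rot: [-180.0, 0.0, -81.0]
contact_force: [0.5, 0.5, -1.2]
gripper_width: 0.0232
gripper_force: 30.0
```

>>> {"op": "drive_tool", "data": {
  "increments": [
    [[-1,-0.022,0,0,0],[-1,-0.022,0,0,0]]
  ]
}}

```text
time_s: 17.18
tcp_pos: [0.5688, 0.132, 0.0976]
eef_rot: [180.0, -0.0, -81.0]
contact_force: [-0.1, -0.3, -0.8]
gripper_width: 0.0234
gripper_force: 30.0
```

>>> {"op": "drive_tool", "data": {
  "increments": [
    [[-1,0,0,0.04,0],[-1,0,0,0.09,0],[-1,0,0,0.15,0],[-1,0,0,0.2,0],[-1,0,0,0.22,0]]
  ],
  "squeeze": 8
}}

```text
time_s: 17.8
tcp_pos: [0.5687, 0.1316, 0.0706]
eef_rot: [180.0, -0.0, -81.0]
contact_force: [1.1, 0.8, -0.6]
gripper_width: 0.0236
gripper_force: 8.0
```

>>> {"op": "drive_tool", "data": {
  "increments": [
    [[-1,0,0,0.025,0],[-1,0,0,0.05,0],[-1,0,0,0.075,0],[-1,0,0,0.1,0],[-1,0,0,0.1,0]]
  ]
}}

```text
time_s: 18.42
tcp_pos: [0.5694, 0.1321, 0.0593]
eef_rot: [-180.0, 0.0, -81.0]
contact_force: [2.8, 1.6, 0.3]
gripper_width: 0.0235
gripper_force: 8.0
```

>>> {"op": "drive_tool", "data": {
  "increments": [
    [[-1,0,-0.008,0.02,0],[-1,0,-0.008,0.045,0],[-1,0,-0.008,0.07,0],[-1,0,-0.008,0.09,0],[-1,0,-0.008,0.09,0]]
  ]
}}

```text
time_s: 19.05
tcp_pos: [0.5699, 0.132, 0.0482]
eef_rot: [180.0, -0.0, -81.0]
contact_force: [2.5, 1.7, -0.6]
gripper_width: 0.024
gripper_force: 8.0
```

Run:
```python
from h import *
s=r.get_state();print(s["tcp_pos"],s["contact_force"].round(2),s["moment"].round(3))
asc("side",255,300,205,275)
d=np.array([.157,-.9876,0]);z=np.array([0,0,1.])
for t in(-15,0,15,25):
    a=np.radians(t);u=d*np.cos(a)+z*np.sin(a);n=-d*np.sin(a)+z*np.cos(a);c=s["tcp_pos"]+[0,0,.0157]
    print(t,"tail top/bot",proj("side",c-.046*u+.012*n).round(1),proj("side",c-.046*u-.012*n).round(1))
```

```text
[0.56990694 0.13197557 0.04818548] [ 2.54  1.68 -0.57] [ 0.744 -0.816  0.079]
side cols 255 rows 205
205 344444444443333345556A9CEFD978888888888889999
206 444444444433333234559CABEFC878888888888989999
207 44443433444433332346BFEEFE9777888888888898999
208 34344444344443333335BFEFFD8777788888888888898
209 34344444444434333325BEEEEC7677778888888888988
210 34444443434333433225BEEEEA7677778888888888899
211 33444443344444443335AEEED96677777878888888889
212 344434444434444432249DEED96667777778888888889
213 434433443433443433237CDED96677777777788888888
214 444444344344444444335ACDC86666677777888888888
215 3444334444444444443336ADD95566777777778888888
216 34344434434444443433236BDB5566667777778888888
217 334444343434444344432127CC7556666777777888888
218 333344444444444333311258CCA755666677777777888
219 842234444444443221016FFB8ABB75566667777777788
220 FF73112223222210037BFFFE557996556666777778888
221 FFFF8543111012258EFFFFFE423464555666677777887
222 FFFFFFFE7557ADEFFFFFFFFD522232345666677777778
223 FFFFFFFFFEFFFFFFFFFFFEEC622222334556667677777
224 FFFFFFFFFFFFFFFFFFEEEDDC722223323556666767777
[... 1976 characters left out ...]
CCC988899ACCDFFEC9445444
265 34333344444444447BCCCCCCA9AABBCCCEFFFDB544444
266 44333344444444435ADDCCCCCBCCCCCCCEFFEDC744444
267 433334444444444348DCCCCCCCCCCCCCCDEEDCA644454
268 333333444444444336BCCDEECCCCCCDCDCCB987434455
269 333344344445544335ADEFFFCCCDDCDDB986443334454
270 4433444444554444349CEFFFDDDDDB987443333334454
271 4433444444554444338CDEFEDDB997443333333344555
272 4343434444444444336BDDDCA97443333333334344544
273 34434433344444444348CA97543333333333333444444
274 433344333344444444468644333343334444333444444
-15 tail top/bot [279.  250.7] [280.6 256.5]
0 tail top/bot [279.9 254.2] [280.9 257.8]
15 tail top/bot [280.6 256.6] [280.8 257.9]
25 tail top/bot [280.8 257.6] [280.6 257.4]
```

>>> {"op": "drive_tool", "data": {
  "increments": [
    [[-1,0,-0.008,0.01,0],[-1,0,-0.008,0.02,0],[-1,0,-0.008,0.025,0],[-1,0,-0.008,0.025,0]]
  ],
  "squeeze": 5
}}

```text
time_s: 19.6
tcp_pos: [0.5703, 0.1317, 0.0452]
eef_rot: [179.9, -0.0, -81.0]
contact_force: [-0.3, -0.7, -0.3]
gripper_width: 0.024
gripper_force: 5.0
```

>>> {"op": "drive_tool", "data": {
  "increments": [
    [[-0.35,0,0,0,0],[-0.2,0,0,0,0],[0,0,0,0,0],[0.2,0,0,0,0],[0.2,0,0,0,0]]
  ]
}}

```text
time_s: 20.23
tcp_pos: [0.5708, 0.1321, 0.0454]
eef_rot: [180.0, 0.0, -81.0]
contact_force: [-0.4, 0.2, 0.5]
gripper_width: 0.0522
gripper_force: 0.0
```

>>> {"op": "drive_tool", "data": {
  "increments": [
    [[0.2,0,0,-0.1,0],[0.2,0,0,-0.4,0],[0.2,0,0,-0.8,0],[0.5,0,0,-1,0]]
  ]
}}

```text
time_s: 20.72
tcp_pos: [0.572, 0.1325, 0.1693]
eef_rot: [-179.8, 0.1, -81.0]
contact_force: [-1.2, 0.1, -0.1]
gripper_width: 0.0582
gripper_force: 0.0
```

Run:
```python
from h import *
s=r.get_state();print(s["tcp_pos"],s["contact_force"].round(2),s["gripper_width"],s["time_s"])
asc("side",255,300,218,265)
asc("top",255,325,135,170)
a=cv2.imread("pics/side0.png",0)[218:265,255:300]
for k,row in enumerate(a): print(218+k,"".join("0123456789ABCDEF"[v//16] for v in row))
```

```text
[0.57201092 0.13251124 0.16934995] [-1.23  0.1  -0.08] 0.05823244820586507 20.725
side cols 255 rows 218
218 122223344333444444444444444233322222222463224
219 2222322222222222222222222221222223333227B9223
220 222222222222222222222222222222333333322599324
221 312222222222222222221222222222333322333356226
222 422222222222222122332122222222323222323235224
223 62222222222222357ABB5222222222222223332246322
224 93222222222247DFFFFF822222223443222332337B932
225 932232222249EFFFFFFF9223333344332223332259A31
226 42233222238EFFFFFFFFB433432333222222222225721
227 12232232226DFFFFFFFFD643322222332222222224621
228 22332222223AFFFFFFFFEAB4222234443332222125831
229 222232222226DFFFFFFFFED5234344444443221127C92
230 222223222224AFFFFFFFFEA78BA434434443332214982
231 222222322225BFFFFFFFFE99BDB634444434433222452
232 222223222239EEFFFFFFFFDBCDCA44554443443322463
233 332222322238CCFFFFFFFFEABCDB445554344433337B9
234 2222222222368AFFFFFFFFE99BDB5345444343333359A
235 2222222245689AEFFFFFFFFC9CDCA4444434343333357
236 2222222357AFFDDFFFFFFFFD9CDDB5444344443344455
237 333322237BDFFDDFFFFFFFFE9ACDB544434443344
[... 5651 characters left out ...]

251 4433333344458CCCCCDFFFFFFFFEDD9ACB54544434333
252 4333333345447BCCCCCDFFFFFFFFDA79CCA5444334333
253 4333333344445ADCCCCDFFFFFFFFE969CDB5444333333
254 33333233344448CCCCCDEFFFFFFFFB7BDCB5444333333
255 43323333333348CCCCCBDFFFFFFFFC9CCCC9444444333
256 43333333343346BCCCCBDFFFFFFFFDACCCDB433444444
257 433333333343449CCCCCDFFFFFFFFE9ACCCB534344444
258 443333333444448DCCCCCEFFFFFFEB99CCDCA43445544
259 433333333344446BCCCCCEFFFFEEFD99CCCDB44445544
260 4443333333444348CCCCCDEEFFEDCB89CCCCB53344444
261 4433443334444438CCCCCCCDFDBA878BCCCCC94444434
262 3433344444445446ACCCCCCCB87778ACCCCCCB5344334
263 44333443444445459DCCCCCB9888889CCCCDCB6444444
264 43333334444445548DCCCCCB988889ACCDFFEC9445444
```

Tube is back in the rest (tail within ~4 mm of its initial image position), the tray as wanted and the arm clear. Handing in.

```bash
python3 -c "
from plant import job
print(job.close_job())"
```

```text
the job is handed in; nothing more can be done
None
```

I handed the job in at about 21 s of the 72 s allowed, but `close_job()` returned no verdict, so whether it passed is not confirmed. In the images, the first cartridge stands in the compartment with the reference cartridge and the nut is alone in the other. The tube is back in its rest, mouth up, within about 4 mm of where it started. Nothing stuck out of the tube's mouth when I last looked, so the other two cartridges should still be inside, though they can't be seen through the tube. The interface could not tilt the tool, so I tilted the tube mouth-down by pushing its tail up against the rest, then used short jerks to let out just the first cartridge.

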